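# Load the cup carrier into the filling station

## Robot

A 6-joint arm with a two-finger parallel gripper is mounted at the origin on a cart in front of the work surface, level with it; the furniture and walls round the work are solid. World frame = base frame: x ahead of the robot, y to its left, z up, the work surface at z = 0. Lengths are in m, angles in rad, forces in N, time in s.
With the tool pointing down it reaches from about 0.375 to 0.9 m from the base axis. Payload 3.1 kg.
Tool frame: the origin (TCP) lies on the centre line of the jaws, within the pads' length; the fingertips stand 19 mm ahead of it and the grasp point (between the pads) is the TCP; y points along the fingers, x is the direction in which the jaws open and shut, and the axes are right-handed (so a half turn about y gives the same grasp; the last joint's range is limited). The gripper opens to 85 mm and grips with 20 to 120 N. Pads are 22 mm wide; open, the fingers measure 114 mm over their backs; the gripper's body (76 mm by 85 mm) begins 54 mm behind the grasp point. The pads swing forward as they close: fully open they stand 13 mm farther back than shut.
Start: joints at [-1.462, 0.527, 1.433, -0, 1.181, -0.178], TCP at [0.177, -0.599, 0.25] pointing down, gripper open.
Joint ranges: [-3.08, 3.08], [-0.75, 2.2], [0.22, 2.44], [-1.43, 4.57], [0, 2.65], [-2.85, 2.85]. Speed limits (rad/s): [2.79, 2.79, 3.14, 3.14, 3.14, 3.14].

## Interface

Orientations are given as a unit quaternion [x, y, z, w].
In Python, from station import * gives the robot as it stands.
- The arm moves only by the tool step_arm, never from a script. Its argument "moves" is a list of rows, each a list of 7 numbers: the turn, a rotation vector about the tool's x, y, z in rad, then the shift along the tool's x, y, z in cm, then the closure, from -1 (fully open) to 1 (shut). A call has 1 to 12 rows; each row is the pose to reach, as a shift and turn from the pose measured when the call began, along the tool's axes at that moment; what a row does not reach only later rows make up. A row lasts 1/8 s, in which the tool goes at most 62.5 mm and 10.7 degrees, less where a joint would pass 70% of its speed; a pose out of reach is approached as far as the arm can. A call with a gripper value outside its range is refused whole. The fingers move at their own pace and stop on an object; "grip_force" is the grip in N (left out, the last holds). Time passes only in rows, so rows that repeat a pose let the fingers close. It gives the time, the measured TCP pose, the force and the opening at its end, in the units of the state.
- sense(): the state, without advancing time (a new reading comes with each control period).
- snapshot(name): name is "scene" or "top" or "wrist"; returns a dict with "frame" (400x640x3 uint8, red, green, blue), "z_map" (400x640 float32, m along the optical axis (not along the pixel's ray), 0 where there is no reading), "vfov" (degrees; the focal length in pixels is half the picture's height over the tangent of half this angle, whatever the lens; pixels are square), "cx", "cy" (the principal point, pixels), "dist" ([k1, k2, p1, p2, k3] as OpenCV has them; the pictures are not rectified), "xyz" and "orientation" of the camera in the world. Camera axes: x right, y down, z forward; pixel columns grow to the right and rows downward; lengths in m; the calibration is good to about 2 mm. A picture is of the moment at which its call begins.
- sign_off(): hands the job in, once; it reports no verdict.
The state is a dict: "t": time; "q": joint angles; "qd": joint speeds; "tau": joint torques, N m; "tcp_pos": TCP position; "tool_rot": TCP orientation; "force": force on the tool from outside, world axes, zero at the start; "ft_torque": the same for the moment, N m; "finger_gap": opening from 0.0 (shut) to 1.0 (fully open).
Only numpy, scipy, OpenCV 4.12 (cv2) and the standard library are available. Lean on these libraries where they do the work, as an engineer would, in place of code of your own. Each camera call takes 0.05 s, during which the arm holds its last target.

## Task

Pick up the empty two-cup carrier by its middle handle, set it flat on the open end of the filling station's bed, nose towards the pin and still well short of it, and let go. Then take it by the tab on its tail and nudge it in under the head between the guide rails until the hole in its nose drops over the locating pin and it lies flat on the bed. Do not knock the two dip cups about.

Things in the scene. Friction and masses are not known exactly. Their poses are not given: they have to be found in the camera images.
- carrier: Loose flat aluminium plate, 0.25 to 0.6 kg, 110 (x) x 164 (y) x 6 mm, with two 59 mm cup holes side by side. Origin: centre of its underside; x to the nose, z up. Nose: 44 mm wide tongue with a smaller hole, its toe turned up, to x = 108. Tail: 24 mm wide strip back to x = -134. Two upright grey grips: one in the middle, one on the tail.
- carrier_handle (a point): Centre of the carrier's middle handle, above its origin: a rib 52 (x) x 12 (y) mm, this point 30 mm and its top 45 mm above the underside. Axes as the carrier. Grip it across its 12 mm, fingers closing along y. Once the carrier is home it stands under the station's head, out of reach.
- carrier_tail (a point): Centre of the carrier's upright tail tab, 30 (x) x 12 (y) mm, 117 mm behind the carrier's origin; this point 30 mm and its top 45 mm above the underside. Axes as the carrier. Grip it across its 12 mm, fingers closing along y, at about 15 N: a very light grip (under 6 N) slips as the nose climbs the pin, a very hard one holds the nose up over it.
- carrier_hole (a point): Centre of the round pin hole in the carrier's nose, 14 mm across, right through; this point is level with the underside, 70 mm ahead of the carrier's origin (187 mm ahead of the tail tab).
- station: Cup-filling station, fixed. Origin at table height where the carrier's origin is when home; x = push direction, z up. Steel bed, top 12 mm above the table, x = -190 to 155, 212 mm wide. White head over it from x = -25 on, 150 mm wide, underside 72 mm above the bed (two nozzles to 60 mm), top 133 mm above the table, on a column from x = 119.
- station_mouth (a point): Point on the top of the station's bed, at its open end (x = -130 of the station), where the carrier's origin is best set down. Axes as the station. Guide rails 12 mm high stand on the bed: 167 mm apart (1.5 mm play each side) from station x = -50 to 60, flaring back to 194 mm apart at x = -138.
- station_pin (a point): Foot of the fixed round-topped locating pin, on the bed's top; 10 mm across, 6 mm tall, under the head at x = 70, y = 0 of the station; axes as the station. The toe rides up over it as the carrier is pushed; the nose drops about 6 mm when the hole meets the pin, which then stops it. If pushed too far, draw it back until it drops.
- dip_cup_a_centre (a point): White dip cup, 76 mm across, 47 mm tall, standing beside the work; point at its centre, half-way up. To be left alone.
- dip_cup_b_centre (a point): A second such cup, left alone as well; point at its centre, half-way up.

How it is judged:
On the way, in this order (a step that is already met when the one before it is completed fails the run):
1. the carrier stands flat on the bed, let go, its hole 40 to 190 mm short of the pin (x of carrier_hole in the frame of station_pin between -0.19 and -0.04 m and y of carrier_hole in the frame of station_pin between -0.03 and 0.03 m and z of carrier in the frame of station between 0.01 and 0.016 m and angle between the x axis of carrier and the x axis of station, either way round below 0.2 rad and angle between carrier's own z axis and vertical below 0.06 rad and contact force between the fingers and carrier below 0.1 N and linear speed of carrier below 0.02 m/s), for 0.2 s.
2. the carrier, on the bed, is moved along by its tail tab, its hole less than 35 mm from the pin (horizontal distance between carrier_hole and station_pin below 0.035 m and contact force between the fingers and carrier_c38 above 0.2 N).
At the end, for the whole second after the job is handed in: The hole is over the pin (centres within 4 mm), the carrier lies flat on the bed (hole's lower edge within 2 mm of the bed's top, tilt under 0.02 rad) in line with the station (within 0.06 rad), let go and at rest (horizontal distance between carrier_hole and station_pin below 0.004 m and z of carrier_hole in the frame of station_pin between -0.002 and 0.002 m and angle between carrier's own z axis and vertical below 0.02 rad and angle between the x axis of carrier and the x axis of station, either way round below 0.06 rad and linear speed of carrier below 0.02 m/s); the robot touches nothing.
It fails at once if a dip cup is moved by more than 40 mm (distance of any of dip_cup_a_centre, dip_cup_b_centre from where it was at the start of the episode above 0.04 m).
It also fails if it takes over 64 s, if anything falls off the work surface, if the arm or the gripper's body presses on something with over 40 N, if the wrist force passes 120 N, or if a joint passes its speed limit or range.

## Working session

There is one attempt and no reset: what is moved stays moved. The work goes in short steps, Python scripts to look and compute and a tool call to move; the robot and the scene stay as the last step left them, time stands still between calls to the robot, and variables do not carry over. Pictures are saved under pics/ and viewed, and the job is handed in when it is done.

Besides the shell and the picture viewer there is one more tool, called after "Request:" in YAML: its name, and indented under it one key for each argument. step_arm: Moves the arm, as the interface text tells. Its arguments: {"type":"object","properties":{"moves":{"type":"array","items":{"type":"array","items":{"type":"number"}}},"grip_force":{"type":"number"}},"required":["moves"]}

```bash
ls; mkdir -p pics; python3 - <<'E'
from station import *
import cv2
print(sense())
for n in ["scene","top","wrist"]:
    s=snapshot(n); cv2.imwrite(f"pics/{n}0.png",s["frame"][:,:,::-1]); print(n,s["vfov"],s["cx"],s["cy"],s["dist"],s["xyz"],s["orientation"])
E
```

```text
pics
{'t': 0.0, 'q': array([-1.46147855e+00,  5.28483805e-01,  1.43392253e+00, -1.43059774e-05,
        1.18139753e+00, -1.78495171e-01]), 'qd': array([ 0.00120069, -0.00093349, -0.00139184, -0.00024018,  0.00112427,
       -0.00076504]), 'tau': array([-9.24420237e-04, -4.42359102e+01, -1.78027207e+01, -4.00850140e-04,
        8.36447318e-03, -2.64303779e-07]), 'tcp_pos': array([ 0.17736134, -0.59859027,  0.24931631]), 'tool_rot': array([-0.56596922,  0.42366149, -0.42258794,  0.56710601]), 'force': array([-0.49485386,  1.09269   ,  0.25920384]), 'ft_torque': array([-0.01117334, -0.02992824, -0.0099951 ]), 'finger_gap': 0.9986682067096193}
scene 49.22759585716664 327.34450017598425 192.19011830800892 [-0.10497445  0.          0.          0.          0.        ] [-0.00667245 -1.19689056  0.89499732] [ 0.85714628 -0.2050328   0.11481337 -0.45834451]
top 42.930594517996866 315.4091991115296 201.8086052909913 [-0.00809309  0.          0.          0.          0.        ] [ 0.23113833 -0.0838325   1.55269961] [ 0.73322448 -0.67069106  0.07678586 -0.08160452]
wrist 69.95637342370743 321.43181568113636 201.68519110343328 [0.00141607 0.         0.         0.         0.        ] [ 0.25204337 -0.5772501   0.37449399] [ 0.7916993  -0.59130096 -0.09281975  0.12231058]
```

View pics/scene0.png

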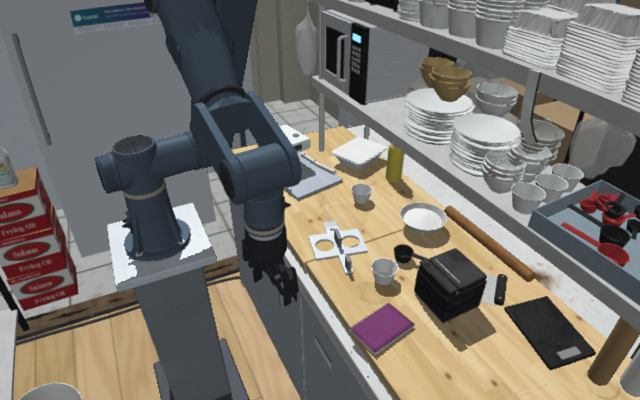

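View pics/top0.png

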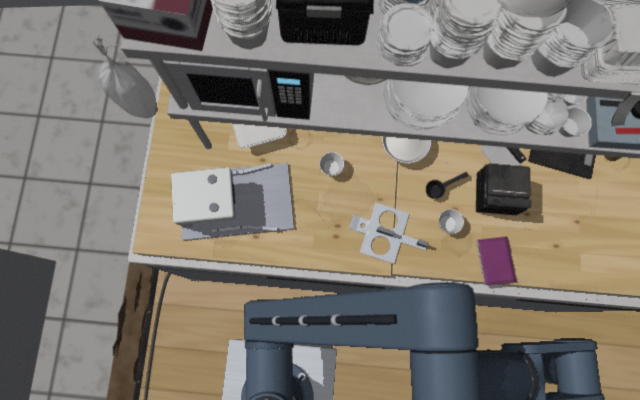

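View pics/wrist0.png

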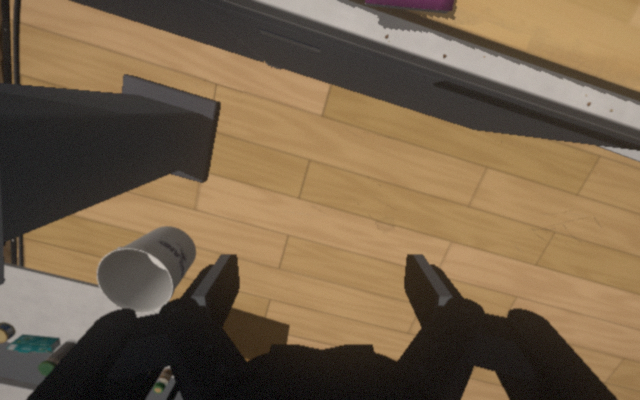

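```bash
cat > h.py <<'E'
import numpy as np, cv2
from scipy.spatial.transform import Rotation as R
def K(s):
    f=s["frame"].shape[0]/2/np.tan(np.radians(s["vfov"])/2)
    return np.array([[f,0,s["cx"]],[0,f,s["cy"]],[0,0,1.]])
def ray(s,px):
    p=cv2.undistortPoints(np.array(px,float).reshape(-1,1,2),K(s),np.array(s["dist"])).reshape(-1,2)
    d=np.c_[p,np.ones(len(p))]
    return R.from_quat(s["orientation"]).apply(d)
def onplane(s,px,z):
    d=ray(s,px); o=np.array(s["xyz"]); t=(z-o[2])/d[:,2]
    return o+d*t[:,None]
def proj(s,P):
    r=R.from_quat(s["orientation"]).inv(); P=np.atleast_2d(P)
    pc=r.apply(P-np.array(s["xyz"]))
    return cv2.projectPoints(pc,np.zeros(3),np.zeros(3),K(s),np.array(s["dist"]))[0].reshape(-1,2)
def cloud(s):
    h,w=s["z_map"].shape
    v,u=np.mgrid[0:h,0:w]
    p=cv2.undistortPoints(np.c_[u.ravel(),v.ravel()].astype(float).reshape(-1,1,2),K(s),np.array(s["dist"])).reshape(-1,2)
    d=np.c_[p,np.ones(len(p))]*s["z_map"].reshape(-1,1)
    P=R.from_quat(s["orientation"]).apply(d)+np.array(s["xyz"])
    P[s["z_map"].ravel()==0]=np.nan
    return P.reshape(h,w,3)
E
python3 - <<'E'
from station import *
from h import *
import pickle
s=snapshot("top"); pickle.dump(s,open("top0.pkl","wb"))
im=s["frame"][:,:,::-1]
cv2.imwrite("pics/t1.png",cv2.resize(im[190:275,335:455],None,fx=6.5,fy=6.5,interpolation=cv2.INTER_CUBIC))
cv2.imwrite("pics/t2.png",cv2.resize(im[150:250,160:310],None,fx=5.3,fy=5.3,interpolation=cv2.INTER_CUBIC))
P=cloud(s)
for px in [(360,224),(372,212),(400,232),(430,246),(200,195),(260,200),(280,170),(330,230),(240,168),(260,228),(332,160),(450,218)]:
    print(px,P[px[1],px[0]].round(4),s["frame"][px[1],px[0]])
E
```

```text
(360, 224) [ 0.5251 -0.2006  0.009 ] [148 147 151]
(372, 212) [ 0.5658 -0.2349  0.0108] [174 172 169]
(400, 232) [ 0.5113 -0.3249  0.0085] [176 179 185]
(430, 246) [ 0.478  -0.4212 -0.0032] [109  90  59]
(200, 195) [0.5463 0.2738 0.1266] [199 202 200]
(260, 200) [0.5723 0.1145 0.0129] [83 86 92]
(280, 170) [0.6743 0.0627 0.0129] [151 153 163]
(330, 230) [ 4.998e-01 -1.102e-01 -4.000e-04] [175 153 113]
(240, 168) [0.6698 0.1891 0.0119] [158 155 155]
(260, 228) [0.4822 0.1028 0.0272] [102 104 109]
(332, 160) [ 0.7234 -0.0978  0.0077] [116 116 116]
(450, 218) [ 0.5682 -0.4763  0.0115] [194 194 194]
```

View pics/t1.png

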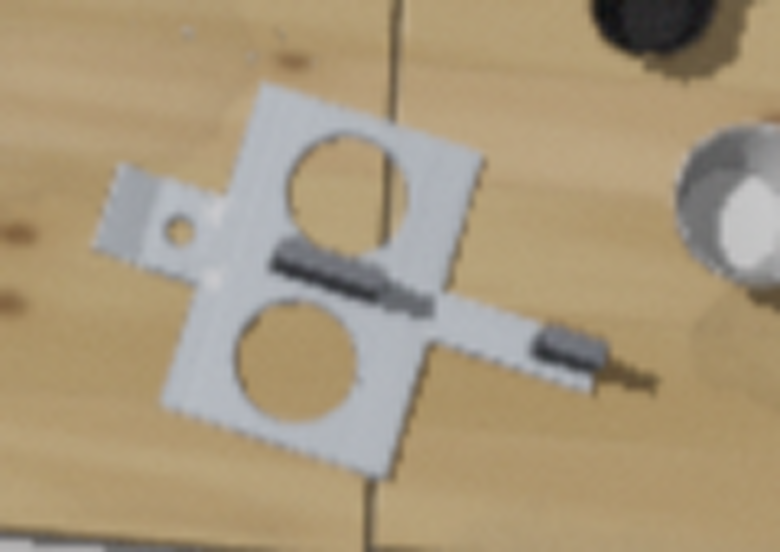

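View pics/t2.png

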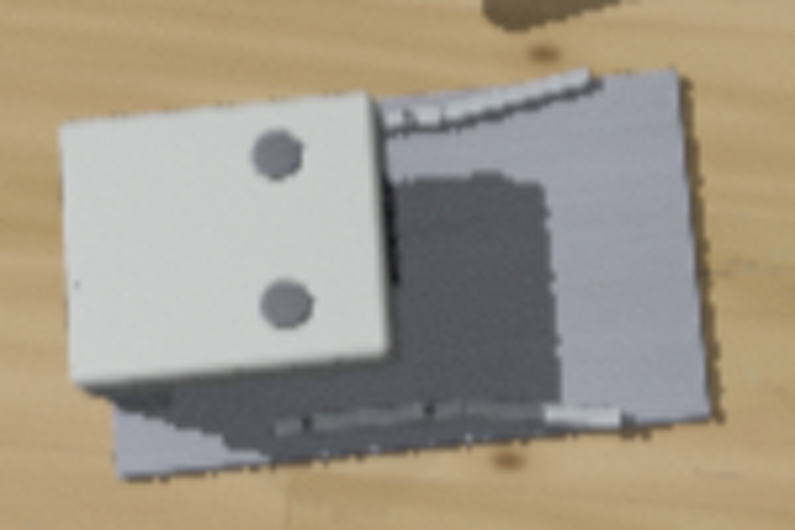

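```bash
cat >> h.py <<'E'
def fit2(model,world):
    m=np.array(model,float);w=np.array(world,float)[:,:2]
    a=m-m.mean(0);b=w-w.mean(0)
    th=np.arctan2((a[:,0]*b[:,1]-a[:,1]*b[:,0]).sum(),(a*b).sum())
    c,s=np.cos(th),np.sin(th);Rm=np.array([[c,-s],[s,c]])
    t=w.mean(0)-Rm@m.mean(0)
    return th,t,Rm,(w-(m@Rm.T+t))
E
python3 - <<'E'
from h import *
import pickle
s=pickle.load(open("top0.pkl","rb"))
cv=lambda pts,o,f:(np.array(pts,float)+.5)/f-.5+np.array(o)
c=cv([(262,83),(485,157),(388,478),(162,405)],(335,190),6.5)
W=onplane(s,c,0.006)
# nose at left(+y), top is world +x = carrier right (-y)
th,t,Rm,res=fit2([(.055,-.082),(-.055,-.082),(-.055,.082),(.055,.082)],W)
print("carrier",th,t,res.round(4).tolist())
h=onplane(s,cv([(179,231)],(335,190),6.5),0.006); print("hole",h, Rm@[.07,0]+t)
hc=onplane(s,cv([(348,195),(296,361)],(335,190),6.5),0.006); print("cupholes mean",hc.mean(0),hc)
b=cv([(678,70),(713,415),(122,478)],(160,150),5.3)
B=onplane(s,b,0.012)
th2,t2,R2,res=fit2([(-.19,-.106),(-.19,.106),(.155,.106)],B)
print("station",th2,t2,res.round(4).tolist())
hd=onplane(s,cv([(62,127),(367,93),(388,355),(78,384)],(160,150),5.3),0.133);
print("head in station", ((hd[:,:2]-t2)@R2).round(4).tolist())
for n,p in [("mouth",(-.13,0)),("pin",(.07,0))]: print(n,R2@p+t2)
P=cloud(s)
# cups
for x0,x1,y0,y1 in [(315,350,145,185),(435,470,205,240)]:
    Q=P[y0:y1,x0:x1].reshape(-1,3);Q=Q[(Q[:,2]>.035)&(Q[:,2]<.06)];print("cup",Q.mean(0),Q.min(0),Q.max(0))
print(proj(s,[[*t,.045]]))
E
```

```text
carrier 1.337659284065638 [ 0.50594824 -0.27784825] [[-0.0001, 0.0009], [-0.0014, -0.0005], [0.0011, -0.0005], [0.0004, 0.0001]]
hole [[ 0.52279268 -0.20758043  0.006     ]] [ 0.52212039 -0.209742  ]
cupholes mean [ 0.50650512 -0.2766786   0.006     ] [[ 0.54733688 -0.28661898  0.006     ]
 [ 0.46567336 -0.26673821  0.006     ]]
station 1.767648272997308 [0.56065372 0.2064149 ] [[-0.0015, 0.0007], [0.0005, 0.001], [0.001, -0.0017]]
head in station [[0.1467, -0.0703], [-0.0205, -0.0718], [-0.0215, 0.0757], [0.1447, 0.0736]]
mouth [0.58607952 0.07892558]
pin [0.54696291 0.275063  ]
cup [ 0.71233286 -0.09773594  0.04292277] [ 0.66289098 -0.13289924  0.03515585] [ 0.73950393 -0.06023888  0.0541391 ]
cup [ 0.56016002 -0.47869825  0.04328307] [ 0.51598976 -0.50767432  0.03512943] [ 0.58961299 -0.43289111  0.0545565 ]
[[386.26727888 230.3577568 ]]
```

```bash
cat >> h.py <<'E'
def plan(st,target,yaw,zaxis_yaw_candidates=None):
    """tool y down, tool x along yaw (mod pi chosen nearest); returns rotvec & shift in tool frame (cm)"""
    R0=R.from_quat(st["tool_rot"]); out=[]
    for k in (0,np.pi):
        x=np.array([np.cos(yaw+k),np.sin(yaw+k),0]);y=np.array([0,0,-1.]);z=np.cross(x,y)
        R1=R.from_matrix(np.c_[x,y,z]); out.append((R0.inv()*R1).as_rotvec())
    sh=R0.inv().apply(np.array(target)-st["tcp_pos"])*100
    return out,sh
E
python3 - <<'E'
from station import *
from h import *
st=sense(); R0=R.from_quat(st["tool_rot"]); print(R0.as_matrix().round(3))
cy=1.3377+np.pi/2
for z in (.15,.034): print(plan(st,[.506,-.278,z],cy))
E
```

```text
[[ 0.284 -0.     0.959]
 [-0.959  0.001  0.284]
 [-0.001 -1.     0.   ]]
([array([ 1.29906720e-03,  2.09169786e+00, -1.10231701e-03]), array([-9.55349683e-04, -1.04989421e+00, -1.12586799e-03])], array([-21.42340848,  10.00734503,  40.61492096]))
([array([ 1.29906720e-03,  2.09169786e+00, -1.10231701e-03]), array([-9.55349683e-04, -1.04989421e+00, -1.12586799e-03])], array([-21.40731653,  21.6073335 ,  40.61201429]))
```

Request:
step_arm:
  moves:
    - [0,-0.18,0,-3,1,5,-1]
    - [0,-0.35,0,-6,3,11,-1]
    - [0,-0.53,0,-9,5,17,-1]
    - [0,-0.7,0,-12,7,23,-1]
    - [0,-0.85,0,-15,8,29,-1]
    - [0,-0.95,0,-18,9,35,-1]
    - [0,-1.05,0,-20.5,9.5,39,-1]
    - [0,-1.05,0,-21.4,10,40.6,-1]
    - [0,-1.05,0,-21.4,10,40.6,-1]
  grip_force: 30

```text
t: 1.32
tcp_pos: [0.5071, -0.2758, 0.1493]
tool_rot: [-0.702, 0.081, -0.08, 0.703]
force: [0.3, -0.1, -0.4]
finger_gap: 1.002
```

```bash
python3 - <<'E'
from station import *
from h import *
import pickle
s=snapshot("wrist"); pickle.dump(s,open("w1.pkl","wb")); cv2.imwrite("pics/w1.png",s["frame"][:,:,::-1])
st=sense();print(st["t"],st["tcp_pos"],s["xyz"])
c,sn=np.cos(1.3377),np.sin(1.3377)
M=lambda x,y,z:[.506+c*x-sn*y,-.278+sn*x+c*y,z]
print(proj(s,[M(.07,0,.006),M(.055,.082,.006),M(.055,-.082,.006),M(.026,0,.045)]))
E
```

```text
1.375 [ 0.50631011 -0.27726034  0.14967844] [ 0.52498817 -0.20078986  0.27452757]
[[321.3353996  122.36953938]
 [232.29006107 138.83059201]
 [410.28489987 139.66229285]
 [320.98611332 179.63264175]]
```

View pics/w1.png

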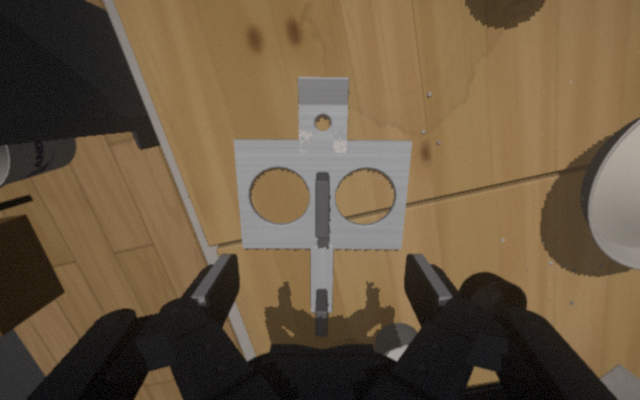

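Request:
step_arm:
  moves:
    - [0,0,0,0.1,4,0,-1]
    - [0,0,0,0.1,8,0,-1]
    - [0,0,0,0.1,10.5,0,-1]
    - [0,0,0,0.1,11.6,0,-1]
    - [0,0,0,0.1,11.6,0,-1]
    - [0,0,0,0.1,11.6,0,1]
    - [0,0,0,0.1,11.6,0,1]
    - [0,0,0,0.1,11.6,0,1]
    - [0,0,0,0.1,11.6,0,1]
    - [0,0,0,0.1,11.6,0,1]
    - [0,0,0,0.1,11.6,0,1]
    - [0,0,0,0.1,11.6,0,1]
  grip_force: 40

```text
t: 2.88
tcp_pos: [0.5073, -0.2773, 0.0342]
tool_rot: [-0.702, 0.081, -0.081, 0.703]
force: [-0.6, 0.8, 6.1]
finger_gap: 0.137
```

Request:
step_arm:
  moves:
    - [0,0,0,0,-1,0,1]
    - [0,0,0,0,-3,0,1]
    - [0,0,0,0,-6,0,1]
    - [0,0,0,0,-9,0,1]
    - [0,0,0,0,-9,0,1]

```text
t: 3.5
tcp_pos: [0.5084, -0.2782, 0.1259]
tool_rot: [0.703, -0.08, 0.082, -0.702]
force: [-0.1, -0.4, -5.3]
finger_gap: 0.135
```

```bash
python3 - <<'E'
from station import *
from h import *
import pickle
s=snapshot("wrist"); cv2.imwrite("pics/w2.png",s["frame"][:,:,::-1])
s=snapshot("top"); pickle.dump(s,open("top1.pkl","wb"));cv2.imwrite("pics/t3.png",cv2.resize(s["frame"][130:270,150:470,::-1],None,fx=2.5,fy=2.5))
st=sense();print(st)
t=np.array([.56065,.2064]);th=1.7676;u=np.array([np.cos(th),np.sin(th)])
p=t-.145*u; print(p,plan(st,[*p,st["tcp_pos"][2]],th-np.pi/2))
E
```

```text
{'t': 3.6, 'q': array([-6.93834121e-01,  6.38247970e-01,  1.65862325e+00,  7.62103097e-04,
        8.47757634e-01, -4.64433826e-01]), 'qd': array([-0.001514  ,  0.02208852,  0.01572626, -0.00068581,  0.00499801,
        0.00225926]), 'tau': array([-1.41774293e-03, -4.70801711e+01, -1.37578788e+01, -3.69039131e-02,
       -9.99875832e-02, -1.15406376e-03]), 'tcp_pos': array([ 0.50671238, -0.2768973 ,  0.12336058]), 'tool_rot': array([-0.70168282,  0.08189284, -0.08031685,  0.70319555]), 'force': array([-0.53192018, -0.0739099 , -6.12619892]), 'ft_torque': array([ 0.11035347,  0.07554747, -0.05064254]), 'finger_gap': 0.13529315001931866}
[0.58900268 0.064199  ] ([array([-0.00236584, -0.42670875, -0.00202315]), array([ 0.00278875,  2.71488069, -0.00326112])], array([ 0.23949994,  0.06500893, 35.08735027]))
```

View pics/w2.png

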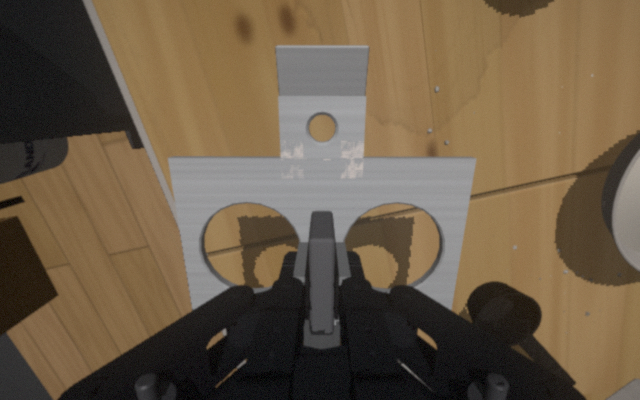

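View pics/t3.png

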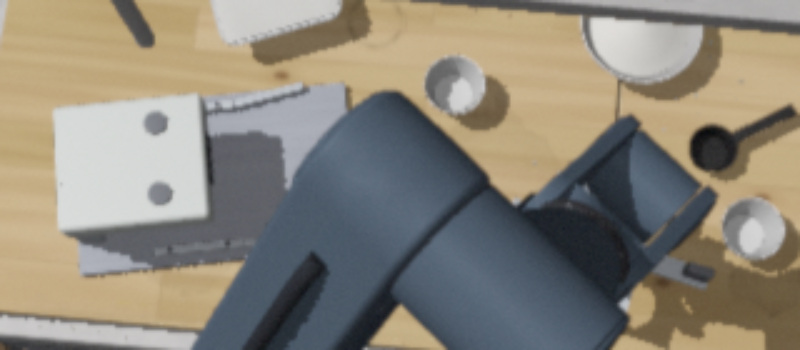

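Request:
step_arm:
  moves:
    - [0,-0.04,0,0,0,3,1]
    - [0,-0.1,0,0,0,7.5,1]
    - [0,-0.17,0,0,0,12.5,1]
    - [0,-0.24,0,0,0,18,1]
    - [0,-0.31,0,0.1,0,23.5,1]
    - [0,-0.37,0,0.2,0,28.5,1]
    - [0,-0.41,0,0.2,0,32,1]
    - [0,-0.427,0,0.2,0,34.2,1]
    - [0,-0.427,0,0.2,0,35,1]
    - [0,-0.427,0,0.2,0,35,1]
    - [0,-0.427,0,0.2,0,35,1]

```text
t: 4.97
tcp_pos: [0.588, 0.0624, 0.1235]
tool_rot: [-0.703, -0.068, 0.07, 0.705]
force: [0.2, 0.1, -4.1]
finger_gap: 0.133
```

```bash
python3 - <<'E'
from station import *
from h import *
import pickle
s=snapshot("wrist"); pickle.dump(s,open("w3.pkl","wb"));cv2.imwrite("pics/w3.png",s["frame"][:,:,::-1])
s=snapshot("scene"); cv2.imwrite("pics/s3.png",cv2.resize(s["frame"][90:290,240:480,::-1],None,fx=3,fy=3))
st=sense();print(st)
t=np.array([.56065,.2064]);th=1.7676;u=np.array([np.cos(th),np.sin(th)])
p=t-.145*u; print(p,plan(st,[*p,.045],th-np.pi/2))
E
```

```text
{'t': 5.075, 'q': array([-0.08412448,  0.65142398,  1.62217129,  0.00265581,  0.87064589,
       -0.28138554]), 'qd': array([ 0.00155447, -0.0045985 , -0.00162692,  0.00127743,  0.00038328,
       -0.00085166]), 'tau': array([ 1.87552334e-01, -4.67962039e+01, -1.35250291e+01, -2.74612958e-02,
        3.18045575e-03, -6.65204589e-04]), 'tcp_pos': array([0.58823269, 0.06235811, 0.1238516 ]), 'tool_rot': array([-0.70285313, -0.06823572,  0.06981659,  0.70460415]), 'force': array([ 0.07906389, -0.13549272, -5.09618509]), 'ft_torque': array([ 0.04894329,  0.01834453, -0.02324916]), 'finger_gap': 0.1325708190113802}
[0.58900268 0.064199  ] ([array([-0.00268397, -0.00125653, -0.0019816 ]), array([ 3.11143971e-03,  3.14033176e+00, -4.21427815e-03])], array([0.12693903, 7.88533941, 0.14446482]))
```

View pics/w3.png

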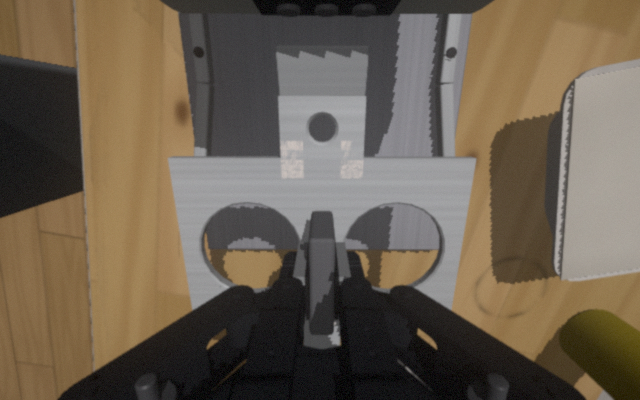

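View pics/s3.png

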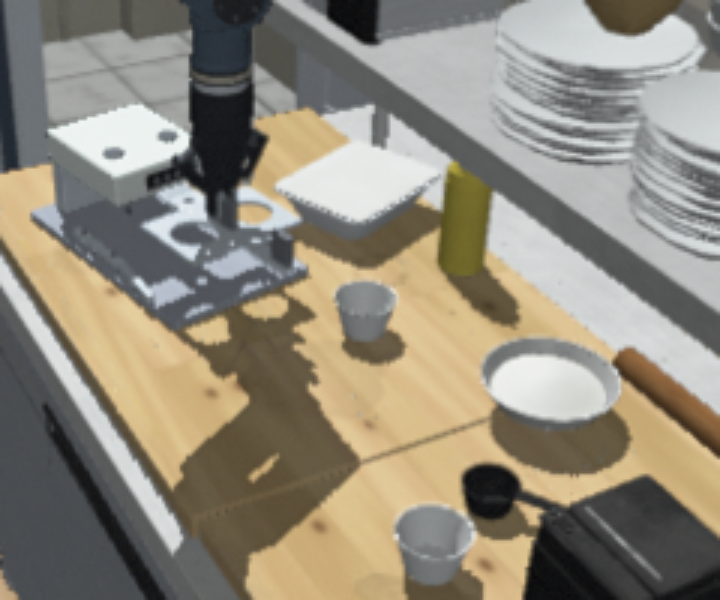

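```bash
python3 - <<'E'
from h import *
import pickle
s=pickle.load(open("w3.pkl","rb"))
im=s["frame"][:,:,::-1]
cv2.imwrite("pics/w3z.png",cv2.resize(im[0:170,150:490],None,fx=2.35,fy=2.35,interpolation=cv2.INTER_CUBIC))
t=np.array([.56065,.2064]);th=1.7676;c,sn=np.cos(th),np.sin(th);Rm=np.array([[c,-sn],[sn,c]])
for px,z in [((198,52),.024),((451,52),.024),((180,14),.012),((470,14),.012),((322,126),.096),((311,330),.14),((332,330),.14)]:
    w=onplane(s,[px],z)[0]; print(px,w.round(4),((w[:2]-t)@Rm).round(4))
P=cloud(s); print(P[100,300],P[170,240])
E
```

```text
(198, 52) [0.4792 0.1603 0.024 ] [-0.0293  0.0889]
(451, 52) [0.6547 0.1949 0.024 ] [-0.0296 -0.09  ]
(180, 14) [0.4598 0.1837 0.012 ] [-0.0025  0.1033]
(470, 14) [0.6643 0.224  0.012 ] [-0.003  -0.1051]
(322, 126) [0.5746 0.1309 0.096 ] [-0.0767  0.0011]
(311, 330) [0.5871 0.0421 0.14  ] [-0.1663  0.0062]
(332, 330) [0.5967 0.044  0.14  ] [-0.1663 -0.0036]
[0.56137105 0.14119493 0.09727284] [0.53582874 0.09998362 0.0971775 ]
```

View pics/w3z.png

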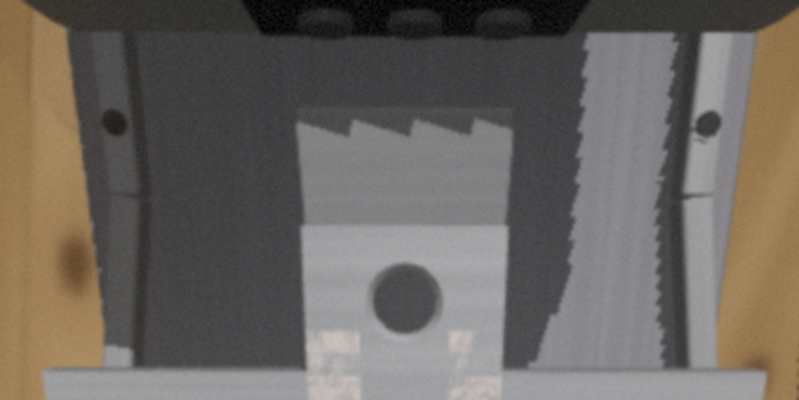

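Request:
step_arm:
  moves:
    - [0,0,0,0.1,1.5,0,1]
    - [0,0,0,0.18,4,0.1,1]
    - [0,0,0,0.18,6,0.1,1]
    - [0,0,0,0.18,7.2,0.1,1]
    - [0,0,0,0.18,7.6,0.1,1]
    - [0,0,0,0.18,7.8,0.1,1]
    - [0,0,0,0.18,7.8,0.1,1]

```text
t: 5.95
tcp_pos: [0.5902, 0.0638, 0.0465]
tool_rot: [-0.703, -0.069, 0.069, 0.704]
force: [-0.3, 0.5, -3.7]
finger_gap: 0.133
```

```bash
python3 - <<'E'
from station import *
from h import *
s=snapshot("wrist"); cv2.imwrite("pics/w4.png",s["frame"][:,:,::-1])
st=sense();print(st["tcp_pos"],st["force"])
P=cloud(s); print(P[100,300],P[170,240],P[170,400],P[10,250])
E
```

```text
[0.59026047 0.06381978 0.04650734] [-0.25946206  0.17872381 -4.54795387]
[0.56364045 0.14260191 0.01921632] [0.53807121 0.101284   0.0197172 ] [0.62265676 0.11800019 0.01960991] [0.53261272 0.17820942 0.01302997]
```

View pics/w4.png

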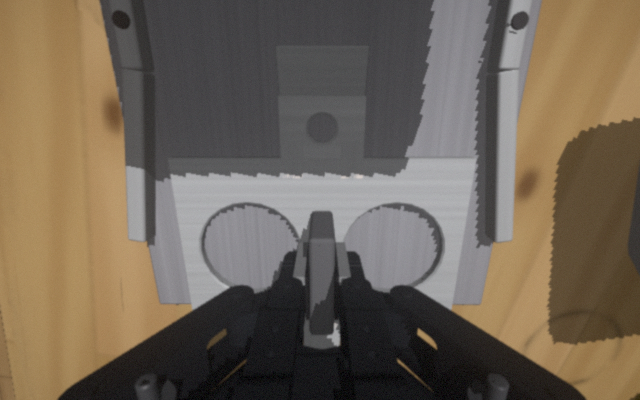

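Request:
step_arm:
  moves:
    - [0,0,0,0,0.15,0,1]
    - [0,0,0,0,0.15,0,1]
    - [0,0,0,0,0.15,0,0.4]
    - [0,0,0,0,0.15,0,-0.3]
    - [0,0,0,0,0.15,0,-1]
    - [0,0,0,0,0.15,0,-1]
    - [0,0,0,0,0.15,0,-1]
    - [0,0,0,0,0.15,0,-1]
    - [0,0,0,0,-3,0,-1]
    - [0,0,0,0,-7,0,-1]
    - [0,0,0,0,-10,0,-1]
    - [0,0,0,0,-10,0,-1]

```text
t: 7.5
tcp_pos: [0.5921, 0.0635, 0.1491]
tool_rot: [-0.703, -0.071, 0.067, 0.704]
force: [-0.6, 0.5, -0.7]
finger_gap: 0.999
```

```bash
python3 - <<'E'
from station import *
from h import *
import pickle
s=snapshot("wrist"); pickle.dump(s,open("w5.pkl","wb"));cv2.imwrite("pics/w5.png",s["frame"][:,:,::-1])
st=sense();print(st["t"],st["tcp_pos"],st["force"])
P=cloud(s)
for a in [(100,300),(110,300),(120,300),(190,240),(170,400)]:print(P[a])
E
```

```text
7.55 [0.59081369 0.06359361 0.14743383] [-0.68253327 -0.52427433 -0.64291962]
[0.55831172 0.14450673 0.0173809 ]
[0.55982809 0.13658662 0.01940033]
[0.5612078  0.12853303 0.01904179]
[0.51784055 0.05692491 0.02016448]
[0.65757698 0.10313901 0.01886473]
```

View pics/w5.png

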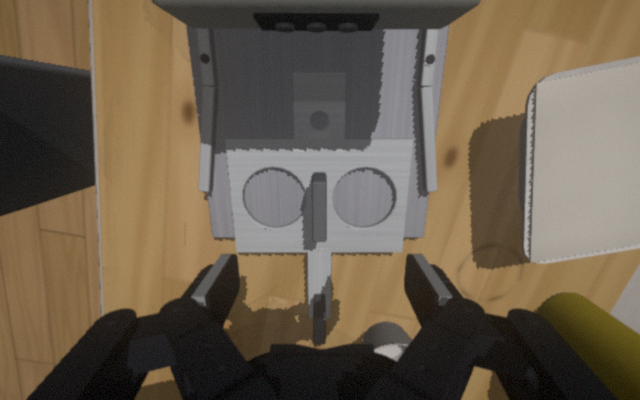

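```bash
python3 - <<'E'
from h import *
import pickle
s=pickle.load(open("w5.pkl","rb"))
t=np.array([.56065,.2064]);th=1.7676;c,sn=np.cos(th),np.sin(th);Rm=np.array([[c,-sn],[sn,c]])
for px,z in [((319,297),.057),((319,342),.045),((319,120),.018),((319,175),.057),((227,151),.018),((412,139),.018),((237,252),.018),((402,252),.018),((205,59),.024),((430,59),.024),((214,87),.024),((421,87),.024),((214,238),.012),((425,238),.012)]:
    w=onplane(s,[px],z)[0]; print(px,w.round(4),((w[:2]-t)@Rm).round(4))
g=s["frame"]
cv2.imwrite("pics/w5z.png",cv2.resize(g[20:350,180:450,::-1],None,fx=1.8,fy=1.8,interpolation=cv2.INTER_CUBIC))
E
```

```text
(319, 297) [ 0.6062 -0.0161  0.057 ] [-0.2271 -0.0011]
(319, 342) [ 0.6179 -0.0763  0.045 ] [-0.2884 -0.0008]
(319, 120) [0.5772 0.1317 0.018 ] [-0.0765 -0.0016]
(319, 175) [0.5849 0.0926 0.057 ] [-0.1163 -0.0016]
(227, 151) [0.5021 0.0898 0.018 ] [-0.1029  0.0802]
(412, 139) [0.6606 0.1317 0.018 ] [-0.0928 -0.0834]
(237, 252) [ 0.5214 -0.008   0.018 ] [-0.2026  0.0804]
(402, 252) [0.6827 0.0234 0.018 ] [-0.2033 -0.0839]
(205, 59) [0.4799 0.1599 0.024 ] [-0.0298  0.0883]
(430, 59) [0.6547 0.1946 0.024 ] [-0.03   -0.0899]
(214, 87) [0.4885 0.1406 0.024 ] [-0.0504  0.0836]
(421, 87) [0.6538 0.1734 0.024 ] [-0.0506 -0.0849]
(214, 238) [ 4.959e-01 -3.000e-04  1.200e-02] [-0.1901  0.1039]
(425, 238) [0.7035 0.0402 0.012 ] [-0.1909 -0.1076]
```

View pics/w5z.png

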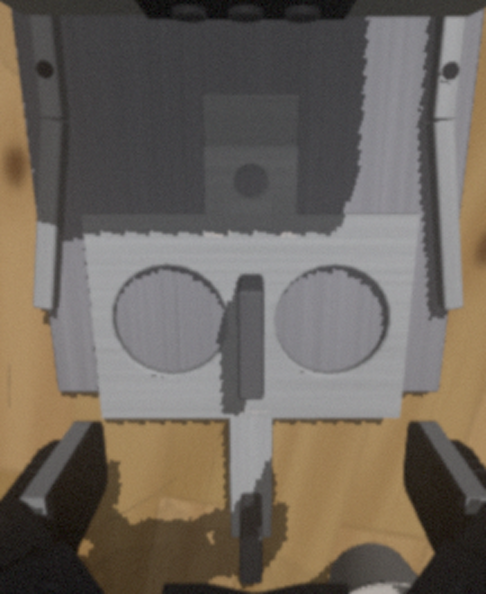

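Request:
step_arm:
  moves:
    - [0,0,0,0,0,-5,-0.2]
    - [0,0,0,0,0,-10,-0.2]
    - [0,0,0,0,0,-11.7,-0.2]
    - [0,0,0,0,0,-11.7,-0.2]
    - [0,0,0,0,0,-11.7,-0.2]
  grip_force: 20

```text
t: 8.18
tcp_pos: [0.6125, -0.0497, 0.1464]
tool_rot: [-0.703, -0.069, 0.069, 0.705]
force: [0.5, -0.0, 0.1]
finger_gap: 0.599
```

```bash
python3 - <<'E'
from station import *
from h import *
import pickle
s=snapshot("wrist"); pickle.dump(s,open("w6.pkl","wb"));cv2.imwrite("pics/w6.png",s["frame"][:,:,::-1])
st=sense();print(st["t"],st["tcp_pos"],st["finger_gap"])
t=np.array([.56065,.2064]);th=1.7676;c,sn=np.cos(th),np.sin(th);Rm=np.array([[c,-sn],[sn,c]])
print((st["tcp_pos"][:2]-t)@Rm, plan(st,[*(t+Rm@[-.2635,-.0011]),.043],1.768-np.pi/2))
E
```

```text
8.225 [ 0.6126688  -0.04949219  0.14666368] 0.5989531657923794
[-0.26112413 -0.0009786 ] ([array([-0.00286956, -0.0001726 ,  0.00035323]), array([-5.54817680e-04,  3.14141677e+00, -4.50723778e-03])], array([ 8.42698104e-03,  1.03656471e+01, -2.67335842e-01]))
```

View pics/w6.png

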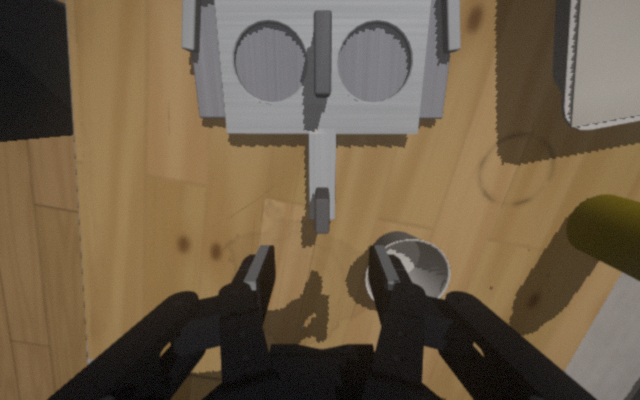

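```bash
python3 - <<'E'
from h import *
import pickle
s=pickle.load(open("w6.pkl","rb"))
R0=R.from_quat(s["orientation"]);print(R0.as_matrix().round(2))
w=onplane(s,[(407,274),(367,274),(449,274),(404,236),(321,232),(322,200)],.047);print(w.round(4))
P=cloud(s);Q=P.reshape(-1,3);Q=Q[(Q[:,2]>.03)&(Q[:,2]<.05)&(Q[:,0]>.65)&(Q[:,1]<-.03)&(Q[:,0]<.76)]
print(len(Q),Q.min(0),Q.max(0))
x=R0.as_matrix()[:,0][:2]
t=np.array([.6129,-.0518]);print((w[:,:2]-t)@np.array([[.981,-.195],[.195,.981]]))
E
```

```text
[[ 0.98  0.19  0.06]
 [ 0.19 -0.94 -0.29]
 [-0.    0.3  -0.95]]
[[ 0.6996 -0.0952  0.047 ]
 [ 0.6645 -0.1022  0.047 ]
 [ 0.7364 -0.0879  0.047 ]
 [ 0.6866 -0.06    0.047 ]
 [ 0.6162 -0.0703  0.047 ]
 [ 0.6114 -0.0421  0.047 ]]
1158 [ 0.66265377 -0.12594446  0.0300011 ] [ 0.73846115 -0.05961086  0.04960623]
[[ 0.07657071 -0.05949937]
 [ 0.04077833 -0.05951231]
 [ 0.11413099 -0.05948141]
 [ 0.07068931 -0.02245259]
 [-0.00037422 -0.01874734]
 [ 0.00046603  0.00979903]]
```

Request:
step_arm:
  moves:
    - [0,0,0,0,3,-0.25,0]
    - [0,0,0,0,7,-0.25,0]
    - [0,0,0,0,9.5,-0.25,0]
    - [0,0,0,0,10.3,-0.25,0]
    - [0,0,0,0,10.3,-0.25,0]
    - [0,0,0,0,10.3,-0.25,0.5]
    - [0,0,0,0,10.3,-0.25,1]
    - [0,0,0,0,10.3,-0.25,1]
    - [0,0,0,0,10.3,-0.25,1]
    - [0,0,0,0,10.3,-0.25,1]

```text
t: 9.48
tcp_pos: [0.6139, -0.0519, 0.0446]
tool_rot: [-0.703, -0.07, 0.069, 0.705]
force: [0.1, 0.4, 4.9]
finger_gap: 0.138
```

```bash
python3 - <<'E'
from station import *
from h import *
s=snapshot("wrist"); cv2.imwrite("pics/w7.png",s["frame"][:,:,::-1])
st=sense();print(st["t"],st["tcp_pos"],st["finger_gap"],st["force"])
t=np.array([.56065,.2064]);th=1.7676;c,sn=np.cos(th),np.sin(th);Rm=np.array([[c,-sn],[sn,c]])
print((st["tcp_pos"][:2]-t)@Rm, plan(st,[*(t+Rm@[-.117,-.0008]),st["tcp_pos"][2]],1.772-np.pi/2))
E
```

```text
9.525 [ 0.61388454 -0.05185659  0.04461777] 0.13275574245499408 [0.38261891 0.6349246  5.51337115]
[-0.26368061 -0.00170855] ([array([-0.00217959, -0.0043243 ,  0.00212738]), array([-0.00333709,  3.13726472, -0.00341898])], array([-0.08977809,  0.03184718, 14.66803309]))
```

View pics/w7.png

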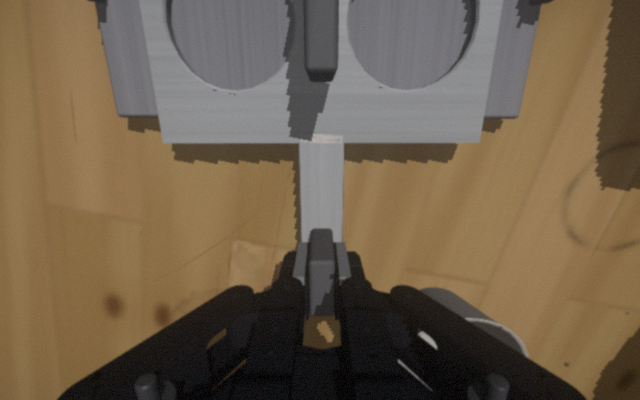

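Request:
step_arm:
  moves:
    - [0,0,0,0,-0.1,0.3,1]
    - [0,0,0,0,-0.1,1,1]
    - [0,-0.004,0,0,-0.1,2,1]
    - [0,-0.004,0,-0.02,-0.1,3,1]
    - [0,-0.004,0,-0.05,-0.1,4,1]
    - [0,-0.004,0,-0.05,-0.1,5,1]
    - [0,-0.004,0,-0.05,-0.1,6,1]
    - [0,-0.004,0,-0.05,-0.1,7,1]
    - [0,-0.004,0,-0.05,-0.1,8,1]
    - [0,-0.004,0,-0.05,-0.1,8,1]

```text
t: 10.78
tcp_pos: [0.5972, 0.0276, 0.0457]
tool_rot: [-0.702, -0.072, 0.071, 0.705]
force: [0.4, 1.4, -3.2]
finger_gap: 0.138
```

```bash
python3 - <<'E'
from station import *
from h import *
s=snapshot("wrist"); cv2.imwrite("pics/w8.png",s["frame"][:,:,::-1])
st=sense();print(st["t"],st["tcp_pos"],st["finger_gap"],st["force"],st["ft_torque"])
t=np.array([.56065,.2064]);th=1.7676;c,sn=np.cos(th),np.sin(th);Rm=np.array([[c,-sn],[sn,c]])
print((st["tcp_pos"][:2]-t)@Rm, plan(st,[*(t+Rm@[-.117,-.0008]),st["tcp_pos"][2]],1.772-np.pi/2))
P=cloud(s)
for a in [(125,200),(125,430),(60,200),(60,430)]:print(P[a])
E
```

```text
10.825 [0.59745497 0.02712207 0.04572118] 0.13221639875669208 [-0.14066464  0.45849328 -3.57914606] [-0.22708071  0.02416442 -0.00642552]
[-0.18301394 -0.00103927] ([array([-0.00252943,  0.00041771,  0.00163686]), array([ 2.57082945e-03, -3.14117138e+00,  3.97269650e-03])], array([0.00786279, 0.01670851, 6.60141169]))
[0.52224275 0.08410648 0.01929624]
[0.63721891 0.10764951 0.02084063]
[0.51719914 0.11498884 0.01245103]
[0.62992121 0.13775241 0.01418641]
```

View pics/w8.png

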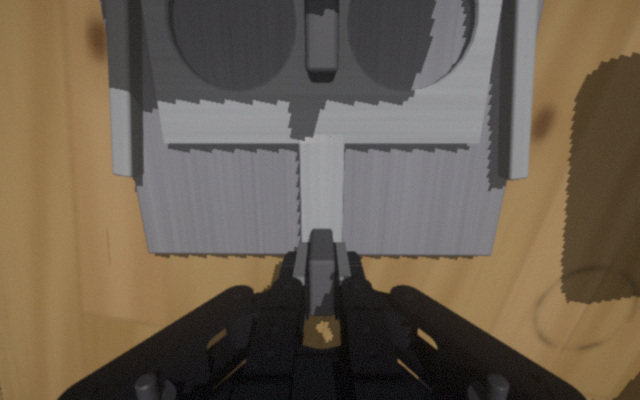

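Request:
step_arm:
  moves:
    - [0,0,0,0,0.05,0.5,1]
    - [0,0,0,0,0.05,1,1]
    - [0,0,0,0,0.05,1.5,1]
    - [0,0,0,0,0.05,2,1]
    - [0,0,0,0,0.05,2.5,1]
    - [0,0,0,0,0.05,3,1]
    - [0,0,0,0,0.05,3.5,1]
    - [0,0,0,0,0.05,4,1]
    - [0,0,0,0,0.05,4.5,1]
    - [0,0,0,0,0.05,5,1]

```text
t: 12.08
tcp_pos: [0.5879, 0.076, 0.0457]
tool_rot: [-0.703, -0.072, 0.07, 0.704]
force: [0.2, -4.3, 0.4]
finger_gap: 0.132
```

```bash
cat > chk.py <<'E'
from station import *
from h import *
import sys
s=snapshot("wrist"); cv2.imwrite(f"pics/{sys.argv[1]}.png",s["frame"][:,:,::-1])
st=sense();print(st["t"],st["tcp_pos"],st["finger_gap"],st["force"],st["ft_torque"])
t=np.array([.56065,.2064]);th=1.7676;c,sn=np.cos(th),np.sin(th);Rm=np.array([[c,-sn],[sn,c]])
print((st["tcp_pos"][:2]-t)@Rm, plan(st,[*(t+Rm@[-.117,-.0008]),st["tcp_pos"][2]],1.772-np.pi/2))
P=cloud(s)
# plate tilt by plane fit of plate region
h=P[20:135,170:300].reshape(-1,3);h=np.r_[h,P[20:135,345:465].reshape(-1,3)]
h=h[(h[:,2]>.0165)&(h[:,2]<.035)]
A=np.c_[(h[:,:2]-t)@Rm,np.ones(len(h))];x=np.linalg.lstsq(A,h[:,2],rcond=None)[0];print("tilt",x,len(h))
E
python3 chk.py w9
```

```text
12.125 [0.58736519 0.07705397 0.0455453 ] 0.1366719217956222 [ 0.37797782 -0.0969332  -0.91512646] [ 0.18977568 -0.05677746 -0.05421416]
[-0.13207298 -0.00090773] ([array([-0.00336359, -0.00027389,  0.00198038]), array([-3.11050101e-03,  3.14131278e+00, -5.28305833e-03])], array([-0.00455817,  0.00506143,  1.50732117]))
tilt [ 0.00876219 -0.00233212  0.02227006] 15641
```

View pics/w9.png

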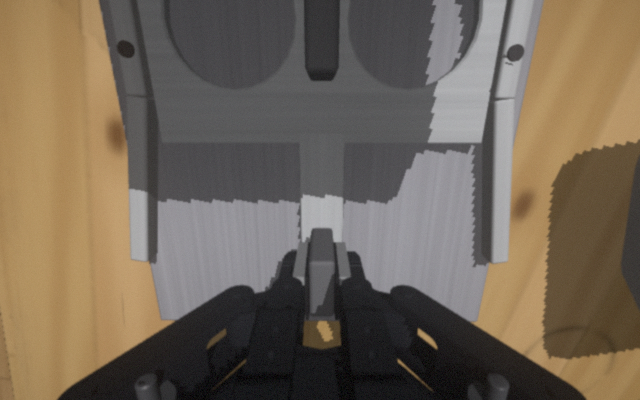

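Request:
step_arm:
  moves:
    - [0,0,0,0,0,0.2,1]
    - [0,0,0,0,0,0.4,1]
    - [0,0,0,0,0,0.6,1]
    - [0,0,0,0,0,0.8,1]
    - [0,0,0,0,0,0.9,1]
    - [0,0,0,0,0,1.0,1]
    - [0,0,0,0,0,1.1,1]
    - [0,0,0,0,0,1.2,1]
    - [0,0,0,0,0,1.2,1]

```text
t: 13.25
tcp_pos: [0.5846, 0.0892, 0.0453]
tool_rot: [-0.702, -0.071, 0.071, 0.705]
force: [-0.4, 2.5, -3.2]
finger_gap: 0.135
```

```bash
python3 chk.py w10
```

```text
13.3 [0.58457281 0.08922226 0.04527277] 0.1345382330511545 [-0.11252237  2.29293326 -2.98077564] [ 0.020511   -0.08167261 -0.13745803]
[-0.11959357 -0.00054859] ([array([-0.00394416, -0.00049225,  0.00131803]), array([-2.07003743e-03,  3.14109362e+00, -6.19449448e-03])], array([0.02615393, 0.00105708, 0.25925455]))
tilt [ 0.00387579 -0.00101434  0.02077902] 15159
```

Request:
step_arm:
  moves:
    - [0,0,0,0,0,0.07,1]
    - [0,0,0,0,0,0.14,1]
    - [0,0,0,0,0,0.14,1]

```text
t: 13.68
tcp_pos: [0.5843, 0.0905, 0.0453]
tool_rot: [-0.702, -0.071, 0.071, 0.705]
force: [1.4, 0.9, -3.2]
finger_gap: 0.139
```

```bash
python3 chk.py w11
```

```text
13.725 [0.58431429 0.09046836 0.04525655] 0.132581463293496 [ 0.3295388  -0.17747729 -3.92440163] [-0.23293823 -0.08251383 -0.09586235]
[-0.11832098 -0.00053871] ([array([-0.00375914, -0.0003172 ,  0.0012456 ]), array([-1.95639244e-03,  3.14126930e+00, -5.90424522e-03])], array([0.02666757, 0.0005294 , 0.13198895]))
tilt [-0.00652492 -0.00016699  0.01924355] 14770
```

Request:
step_arm:
  moves:
    - [0,0,0,0,0,0.07,1]
    - [0,0,0,0,0,0.14,1]
    - [0,0,0,0,0,0.14,1]

```text
t: 14.1
tcp_pos: [0.5839, 0.0918, 0.0452]
tool_rot: [-0.702, -0.071, 0.071, 0.705]
force: [-0.4, 0.4, -3.4]
finger_gap: 0.137
```

```bash
python3 chk.py w12
```

```text
14.15 [0.58387319 0.09180326 0.04521237] 0.13767933400905635 [ 0.67399427 -0.21010898 -4.37578364] [-0.38553545 -0.00908177 -0.00692268]
[-0.1169256  -0.00036715] ([array([-0.00372354, -0.00010992,  0.00088037]), array([-1.38282824e-03,  3.14147699e+00, -5.84871061e-03])], array([ 4.32531307e-02,  9.67362743e-06, -7.62603714e-03]))
tilt [-0.00541554  0.00021333  0.01926471] 14592
```

View pics/w12.png

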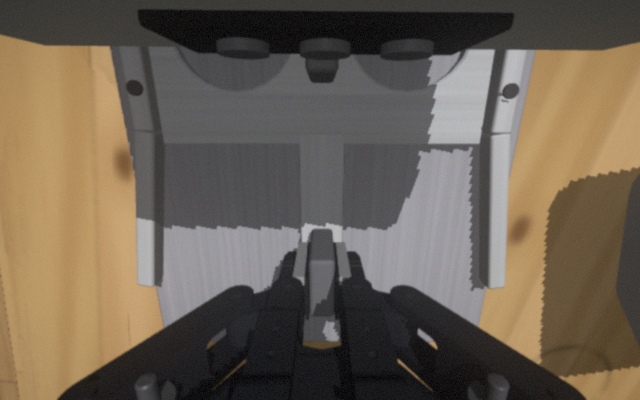

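Request:
step_arm:
  moves:
    - [0,0,0,0,0.03,0.06,1]
    - [0,0,0,0,0.06,0.12,1]
    - [0,0,0,0,0.06,0.18,1]
    - [0,0,0,0,0.06,0.18,1]

```text
t: 14.65
tcp_pos: [0.5839, 0.0934, 0.045]
tool_rot: [-0.702, -0.072, 0.071, 0.705]
force: [-1.4, -3.2, 2.0]
finger_gap: 0.135
```

```bash
python3 chk.py w13
```

```text
14.7 [0.58397037 0.09335859 0.04506873] 0.13307263591411933 [-0.16591617 -2.59640559  2.40923801] [-0.68712549  0.09879567  0.07512624]
[-0.11541929 -0.00076658] ([array([-3.21658263e-03, -2.55466996e-06,  1.86089596e-03]), array([-2.92308449e-03,  3.14158468e+00, -5.05258917e-03])], array([ 0.00264755, -0.00050356, -0.15808335]))
tilt [-0.00454124  0.00050298  0.01922579] 14350
```

Request:
step_arm:
  moves:
    - [0,0,0,0,0,-0.08,1]
    - [0,0,0,0,0,-0.15,1]
    - [0,0,0,0,0,-0.15,1]
    - [0,0,0,0,0,-0.15,0.4]
    - [0,0,0,0,0,-0.15,0]
    - [0,0,0,0,0,-0.15,0]
    - [0,0,0,0,0,-0.15,0]

```text
t: 15.58
tcp_pos: [0.5843, 0.0918, 0.045]
tool_rot: [-0.702, -0.072, 0.07, 0.705]
force: [0.3, -0.0, -1.1]
finger_gap: 0.498
```

```bash
python3 chk.py w14
```

```text
15.625 [0.58426372 0.09179433 0.04502888] 0.4987736588675599 [ 0.19129999 -0.23642614  0.01015484] [ 0.00579749  0.00272565 -0.06547885]
[-0.11701071 -0.00074839] ([array([-3.20038252e-03, -7.90527450e-05,  1.78728323e-03]), array([-2.80738572e-03,  3.14150832e+00, -5.02701979e-03])], array([5.16554583e-03, 1.25882399e-05, 1.04877132e-03]))
tilt [-0.00498046  0.00028294  0.01920926] 15072
```

Request:
step_arm:
  moves:
    - [0,0,0,0,-2,0,0]
    - [0,0,0,0,-5,0,0]
    - [0,0,0,0,-8,-2,0]
    - [0,0,0,0,-10,-5,0]
    - [0,0,0,0,-10,-8,0]
    - [0,0,0,0,-10,-8,0]
    - [0,0,0,0,-10,-8,0]

```text
t: 16.5
tcp_pos: [0.5995, 0.0135, 0.1444]
tool_rot: [-0.702, -0.071, 0.071, 0.705]
force: [0.3, 0.3, 0.1]
finger_gap: 0.499
```

```bash
python3 - <<'E'
from station import *
from h import *
import pickle
for n in ("wrist","scene","top"):
    s=snapshot(n); pickle.dump(s,open(f"{n}F.pkl","wb"))
    f=s["frame"][:,:,::-1]
    if n=="scene": f=cv2.resize(f[110:220,250:350],None,fx=5,fy=5,interpolation=cv2.INTER_CUBIC)
    if n=="top": f=cv2.resize(f[150:250,160:310],None,fx=5.3,fy=5.3,interpolation=cv2.INTER_CUBIC)
    cv2.imwrite(f"pics/{n}F.png",f)
st=sense();print(st["t"],st["tcp_pos"],st["finger_gap"],st["force"])
E
```

```text
16.65 [0.5995193  0.01413277 0.14436875] 0.5000232574469728 [ 0.22826303 -0.01139363  0.47510535]
```

View pics/wristF.png

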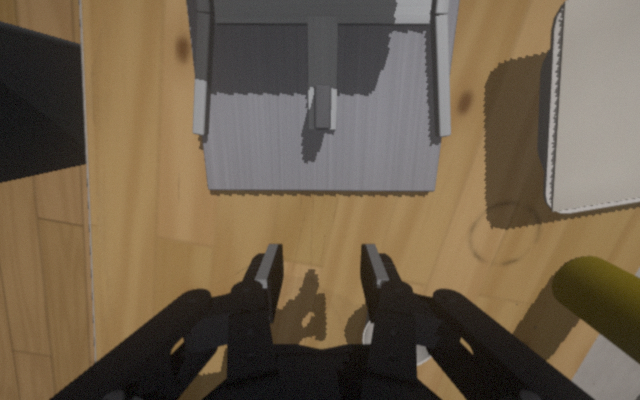

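View pics/sceneF.png

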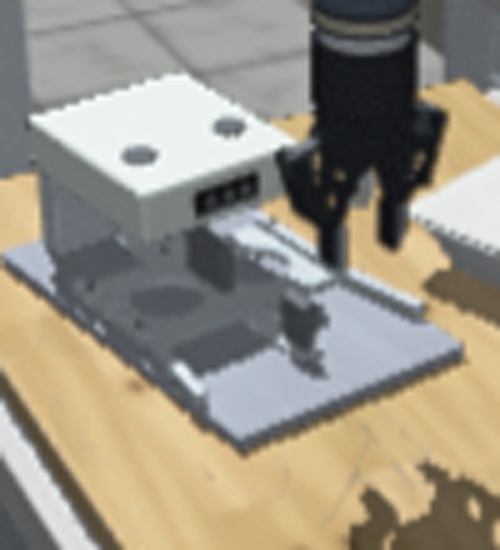

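View pics/topF.png

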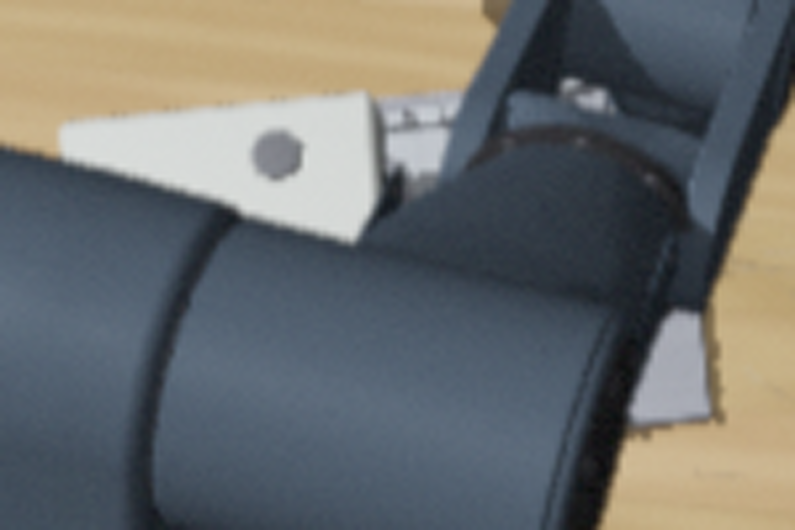

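```bash
python3 - <<'E'
from h import *
import pickle
s=pickle.load(open("wristF.pkl","rb"))
cv2.imwrite("pics/wFz.png",cv2.resize(s["frame"][0:200,185:465,::-1],None,fx=2.8,fy=2.8,interpolation=cv2.INTER_CUBIC))
t=np.array([.56065,.2064]);th=1.7676;c,sn=np.cos(th),np.sin(th);Rm=np.array([[c,-sn],[sn,c]])
P=cloud(s)
# edges via depth steps: print column profiles in station frame
for u in (250,290,360,400):
    col=P[:,u]; X=(col[:,:2]-t)@Rm
    print(u,[(v,round(X[v,0],4),round(col[v,2],4)) for v in list(range(2,34,3))+list(range(184,196,2))])
Q=P.reshape(-1,3);X=(Q[:,:2]-t)@Rm
tab=(Q[:,2]>.05)&(Q[:,2]<.062)&(abs(X[:,1])<.02)&(X[:,0]<-.08)&(X[:,0]>-.16)
print("tab",X[tab].min(0),X[tab].max(0),X[tab].mean(0),tab.sum())
strip=(Q[:,2]>.0155)&(Q[:,2]<.024)&(abs(X[:,1])<.009)&(X[:,0]<-.06)&(X[:,0]>-.16)
A=np.c_[X[strip],np.ones(strip.sum())];print("strip",np.linalg.lstsq(A,Q[strip,2],rcond=None)[0],X[strip].min(0),X[strip].max(0))
b=(Q[:,2]>.009)&(Q[:,2]<.0155)&(abs(X[:,1])<.07)&(abs(X[:,1])>.02)&(X[:,0]<-.06)&(X[:,0]>-.185)
A=np.c_[X[b],np.ones(b.sum())];print("bed",np.linalg.lstsq(A,Q[b,2],rcond=None)[0])
E
```

```text
250 [(2, np.float64(-0.0416), np.float64(0.0205)), (5, np.float64(-0.0426), np.float64(0.0177)), (8, np.float64(-0.0453), np.float64(0.02)), (11, np.float64(-0.047), np.float64(0.0191)), (14, np.float64(-0.0491), np.float64(0.0196)), (17, np.float64(-0.0507), np.float64(0.0182)), (20, np.float64(-0.0528), np.float64(0.0186)), (23, np.float64(-0.0543), np.float64(0.0164)), (26, np.float64(-0.0555), np.float64(0.013)), (29, np.float64(-0.0576), np.float64(0.0134)), (32, np.float64(-0.0598), np.float64(0.0139)), (184, np.float64(-0.1834), np.float64(0.0139)), (186, np.float64(-0.1854), np.float64(0.0134)), (188, np.float64(-0.1875), np.float64(0.0128)), (190, np.float64(-0.1925), np.float64(0.0014)), (192, np.float64(-0.1944), np.float64(0.0018)), (194, np.float64(-0.1964), np.float64(0.0017))]
290 [(2, np.float64(-0.0411), np.float64(0.0196)), (5, np.float64(-0.0433), np.float64(0.0203)), (8, np.float64(-0.0452), np.float64(0.0202)), (11, np.float64(-0.0473), np.float64(0.0204)), (14, np.float64(-0.0491), np.float64(0.02)), (17, np.float64(-0.0508), np.float64(0.019)), (20, np.float64(
[... 1633 characters left out ...]
0182)), (23, np.float64(-0.0548), np.float64(0.0201)), (26, np.float64(-0.0552), np.float64(0.0137)), (29, np.float64(-0.0571), np.float64(0.0131)), (32, np.float64(-0.0594), np.float64(0.0138)), (184, np.float64(-0.183), np.float64(0.0135)), (186, np.float64(-0.1848), np.float64(0.0139)), (188, np.float64(-0.1869), np.float64(0.0133)), (190, np.float64(-0.1886), np.float64(0.0139)), (192, np.float64(-0.1937), np.float64(0.0023)), (194, np.float64(-0.1961), np.float64(0.0009))]
tab [-0.13098266 -0.00634159] [-0.1021154   0.00520493] [-0.11636323 -0.00052171] 740
strip [0.00128127 0.00028623 0.01953928] [-0.15544454 -0.00898986] [-0.06001187  0.00899931]
bed [0.00027874 0.000313   0.01343306]
```

View pics/wFz.png

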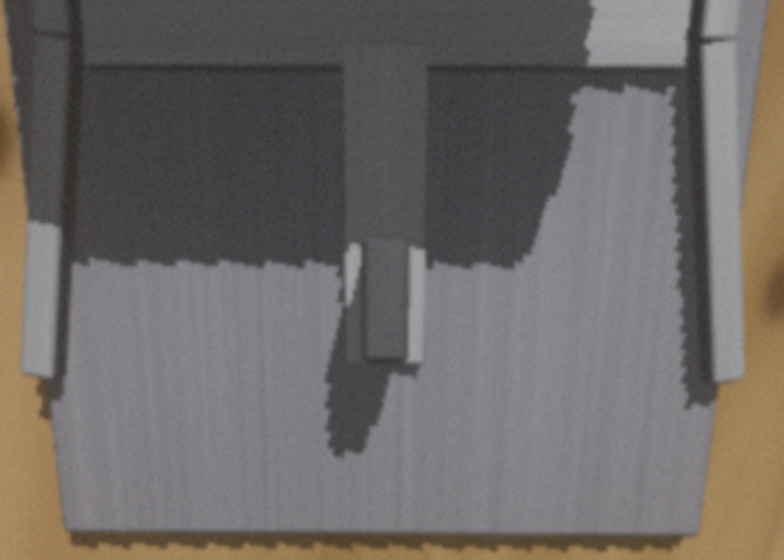

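```bash
python3 -c "
from station import *
print(sign_off())"
```

```text
the job is handed in; nothing more can be done
None
```

The carrier is home on the locating pin, lying flat, let go, and the job is handed in at about 16.7 s of the 64 s limit. I lifted it by the middle handle and set it flat on the open end of the bed, with its hole about 147 mm short of the pin. I then let go, took the tail tab at 20 N (the gripper's minimum; about 15 N was asked for) and pushed it in until the nose dropped over the pin. I drew it back 1.5 mm to the middle of the play and released it.

**What the last checks showed:**
- **Position:** the plate's rear edge is at station x ≈ -55 mm and the tab centre at about -116.5 mm. Both are within about 1 mm of home, and sideways it is within about 1 mm.
- **Flatness:** the tail strip is about 6.1 mm above the bed with a tilt of about 0.001 rad. A nose still resting on the pin would show about 0.05 rad.
- **Forces:** the pin pushed back with about 2.6 N when I nudged past home. After the gripper was clear, the tool force was under about 0.5 N.
- **Dip cups:** the gripper stayed clear of both and I saw no sign of contact, but I did not re-measure their positions at the end.

**Not seen or in disagreement:**
- The head hides the pin and hole, so seating is inferred from those measurements rather than seen.
- A depth fit of the plate taken while it was still under the wrist camera read a tilt of about -0.005 rad. I put that down to camera bias, and it is still inside the 0.02 rad limit.

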